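# Unload the dry-block heater

### The arm

A 6-joint arm with a two-finger parallel gripper is mounted at the origin on a cart in front of the work surface, level with it; the furniture and walls round the work are solid. World frame = base frame: x ahead of the robot, y to its left, z up, the work surface at z = 0. Lengths are in m, angles in rad, forces in N, time in s.
With the tool pointing down it reaches from about 0.3 to 0.775 m from the base axis. Payload 14.6 kg.
Tool frame: the origin (TCP) lies midway between the tips of the shut fingers; the grasp point (between the pads) lies 19 mm behind it (ctrl.tcp_to_grasp is the distance from the TCP to the grasp point, in m); x points along the fingers, y is the direction in which the jaws open and shut, and the axes are right-handed (so a half turn about x gives the same grasp; the last joint's range is limited). The gripper opens to 94 mm and grips with 3 to 60 N. Pads are 16 mm wide; open, the fingers measure 119 mm over their backs; the gripper's body (75 mm by 177 mm) begins 78 mm behind the grasp point.
Start: joints at [-0.067, 0.3, 1.521, -0, 1.321, -0.067], TCP at [0.55, -0, 0.205] pointing down, gripper open.
Joint ranges: [-3.03, 3.03], [-0.79, 2.21], [0.23, 2.52], [-1.04, 4.18], [0, 3.07], [-2.55, 2.55]. Speed limits (rad/s): [2.22, 2.22, 2.57, 3.14, 3.14, 3.14].

### API

Orientations are given as [roll, pitch, yaw] about the fixed x, y, z axes, in that order (R = Rz(yaw) Ry(pitch) Rx(roll)).
In Python, from station import ctrl gives the robot as it stands.
- The arm moves only by the tool jog_arm, never from a script. Its argument "rows" is one flat list of numbers, 7 for each row, row after row: the shift along the world's x, y, z in m, then the turn, a rotation vector about the world's x, y, z in degrees, then the closure, from 0 (fully open) to 1 (shut). A call has 1 to 8 rows; each row shifts and turns the commanded pose from where the row before left it; what a row does not reach is not made up. A row lasts 1/12 s, in which the tool goes at most 41.7 mm and 7.16 degrees, less where a joint would pass 70% of its speed; a pose out of reach is approached as far as the arm can. A call with a gripper value outside its range is refused whole. The fingers move at their own pace and stop on an object; "squeeze" is the grip in N (left out, the last holds). Time passes only in rows, so rows that do not move let the fingers close. It gives the time, the measured TCP pose, the force and the opening at its end, in the units of the state.
- ctrl.get_obs(): the state, without advancing time (a new reading comes with each control period).
- ctrl.camera(name): name is "scene" or "side" or "wrist"; returns (picture, depth): 384x512x3 uint8, red, green, blue; 384x512 float32, m along the optical axis (not along the pixel's ray), 0 where there is no reading.
- ctrl.camera_model(name): a dict with "K" (3x3 intrinsics, pixels), "extrinsics" (4x4, takes a point from camera to world coordinates). Camera axes: x right, y down, z forward; pixel columns grow to the right and rows downward; lengths in m; the calibration is good to about 2 mm. A picture is of the moment at which its call begins: read the wrist's pose just before it. camera_model takes no time and is no camera call; for the wrist camera it gives the pose at the moment of the call.
- ctrl.hand_in(): hands the job in, once; it reports no verdict.
The state is a dict: "time_s": time; "qpos": joint angles; "joint_vel": joint speeds; "tau": joint torques, N m; "ee_pos": TCP position; "eef_rot": TCP orientation; "force": force on the tool from outside, world axes, zero at the start; "moment": the same for the moment, N m; "grip_width": finger opening in m.
Only numpy, scipy, OpenCV 4.12 (cv2) and the standard library are available. Lean on these libraries where they do the work, as an engineer would, in place of code of your own. Each camera call takes 0.05 s, during which the arm holds its last target.

### The job

The digestion run is over: slide the heater's clear cover fully open, use the ejector levers to raise the three or four vessels that are in the wells, lift each one straight out and stand it upright in a bay of the grey carrier on the bench. When all of them are in the carrier, slide the cover fully shut again; leave the carrier standing on the bench and do not disturb the tape roll or the amber dropper bottle.

Things in the scene. Friction and masses are not known exactly. Their poses are not given: they have to be found in the camera images.
- heater: Heater fixed to the bench, 200 (x) x 270 (y) x 125 mm high; origin at centre of underside, z up, front faces own -x. Its top face has four round wells of 47 mm bore at own x -52, y +93 (well 1), +31 (2), -31 (3), -93 mm (4); the rear half is a flat deck of the same height over which the cover slides. Two rails along x, 12 mm high, 8 mm wide, stand on top at own y +-130 mm.
- cover (a joint): Clear sliding guard cover, value in m: 0 = fully shut over the wells, grows as it slides along the heater's own +x (to the rear), end stop 0.10 (fully open, wells free). Track friction about 2 N; stays where it is left. When shut it keeps the vessels from rising.
- cover_grip (a point): Top centre of the cover's black upright handle fin; moves with the cover. The fin is 14 mm thick along the heater's x, 80 mm long along its y and stands 36 mm above the cover plate (fin top 169 mm above the bench). Fully open it stands 72 mm behind the line of the wells; fully shut 28 mm in front of it.
- lever_1 (a joint): Ejector lever of well 1, value in rad: 0 = up (piston down, as at the start), 0.6 = pressed fully down to its stop. Pressing raises a piston in the well, and a vessel on it, by 63 mm per rad (38 mm in all). 7 to 11 N on the pad moves it; it stays where it is left, so the vessel stays up.
- pad_1 (a point): Middle of the top of lever 1's red press pad (28 x 36 mm), moves with the lever. The pad lies in front of well 1, 47 mm out from the heater's front face, about 101 mm above the bench when up and 26 mm lower when fully pressed.
- lever_2 (a joint): Ejector lever of well 2, value in rad: 0 = up (piston down, as at the start), 0.6 = pressed fully down to its stop. Pressing raises a piston in the well, and a vessel on it, by 63 mm per rad (38 mm in all). 7 to 11 N on the pad moves it; it stays where it is left, so the vessel stays up.
- pad_2 (a point): Middle of the top of lever 2's red press pad (28 x 36 mm), moves with the lever. The pad lies in front of well 2, 47 mm out from the heater's front face, about 101 mm above the bench when up and 26 mm lower when fully pressed.
- lever_3 (a joint): Ejector lever of well 3, value in rad: 0 = up (piston down, as at the start), 0.6 = pressed fully down to its stop. Pressing raises a piston in the well, and a vessel on it, by 63 mm per rad (38 mm in all). 7 to 11 N on the pad moves it; it stays where it is left, so the vessel stays up.
- pad_3 (a point): Middle of the top of lever 3's red press pad (28 x 36 mm), moves with the lever. The pad lies in front of well 3, 47 mm out from the heater's front face, about 101 mm above the bench when up and 26 mm lower when fully pressed.
- lever_4 (a joint): Ejector lever of well 4, value in rad: 0 = up (piston down, as at the start), 0.6 = pressed fully down to its stop. Pressing raises a piston in the well, and a vessel on it, by 63 mm per rad (38 mm in all). 7 to 11 N on the pad moves it; it stays where it is left, so the vessel stays up.
- pad_4 (a point): Middle of the top of lever 4's red press pad (28 x 36 mm), moves with the lever. The pad lies in front of well 4, 47 mm out from the heater's front face, about 101 mm above the bench when up and 26 mm lower when fully pressed.
- vessel_1: Steel vessel with a blue ribbed cap, a plain cylinder 44 mm across and 100 mm high, 0.2 kg; origin at centre of underside, z along its axis. Starts sunk in the well of its number (underside 22 mm above the bench, cap 3 mm below the heater's top, no room for fingers). With the lever fully pressed the cap stands 35 mm above the heater's top. May be absent.
- vessel_2: Steel vessel with a blue ribbed cap, a plain cylinder 44 mm across and 100 mm high, 0.2 kg; origin at centre of underside, z along its axis. Starts sunk in the well of its number (underside 22 mm above the bench, cap 3 mm below the heater's top, no room for fingers). With the lever fully pressed the cap stands 35 mm above the heater's top. May be absent.
- vessel_3: Steel vessel with a blue ribbed cap, a plain cylinder 44 mm across and 100 mm high, 0.2 kg; origin at centre of underside, z along its axis. Starts sunk in the well of its number (underside 22 mm above the bench, cap 3 mm below the heater's top, no room for fingers). With the lever fully pressed the cap stands 35 mm above the heater's top. May be absent.
- vessel_4: Steel vessel with a blue ribbed cap, a plain cylinder 44 mm across and 100 mm high, 0.2 kg; origin at centre of underside, z along its axis. Starts sunk in the well of its number (underside 22 mm above the bench, cap 3 mm below the heater's top, no room for fingers). With the lever fully pressed the cap stands 35 mm above the heater's top. May be absent.
- carrier: Loose grey open tray of 145 x 145 x 48 mm (0.9 kg) with a cross of dividers making four bays of 62 x 62 mm; floor and outer walls 5 mm thick, dividers 11 mm; origin at the centre of its underside, bays centred at own x, y = +-36.5 mm.
- bay_1 (a point): Centre of the floor of bay 1 of the carrier (5 mm above the bench).
- bay_2 (a point): Centre of the floor of bay 2 of the carrier (5 mm above the bench).
- bay_3 (a point): Centre of the floor of bay 3 of the carrier (5 mm above the bench).
- bay_4 (a point): Centre of the floor of bay 4 of the carrier (5 mm above the bench).
- tape_roll: Roll of beige tape lying flat, 62 mm across, 18 mm high, a bystander; origin at the centre of its underside.
- dropper_amber: Amber dropper bottle with black cap, 38 mm across, 84 mm high, a bystander right of the carrier; origin at the centre of its underside.

How it is judged:
By the outcome, as a careful person would: the job done as asked, in the order asked, and still so for the second after the job is handed in, with the robot touching nothing.
Of vessel_1, vessel_2, vessel_3, vessel_4 only 3 to 4 are there at a start; the rules pass over those that are not, and their reading is None.
At some moment in a run one of carrier may be knocked a few centimetres aside while the robot is not near it.
It also fails if it takes over 208 s, if anything falls off the work surface, if the arm or the gripper's body presses on something with over 40 N, if the wrist force passes 120 N, or if a joint passes its speed limit or range.

## Working session

There is one attempt and no reset: what is moved stays moved. The work goes in short steps, Python scripts to look and compute and a tool call to move; the robot and the scene stay as the last step left them, time stands still between calls to the robot, and variables do not carry over. Pictures are saved under pics/ and viewed, and the job is handed in when it is done.

Besides the shell and the picture viewer there is one more tool, called after "Emit:" as a command line: name --argument value ..., lists and objects as JSON in quotes. jog_arm: Moves the arm, as the interface text tells. Its arguments: {"type":"object","properties":{"rows":{"type":"array"},"squeeze":{"type":"number"}},"required":["rows"]}

```bash
mkdir -p pics; ls
cat > h.py <<'E'
import sys; sys.path.insert(0,'.')
import numpy as np, cv2
from station import ctrl
def snap(name,fn):
    m=ctrl.camera_model(name); im,d=ctrl.camera(name)
    cv2.imwrite('pics/'+fn+'.png',im[:,:,::-1]); np.savez('/tmp/'+fn,im=im,d=d,K=m['K'],E=m['extrinsics'])
    return im,d,m
def load(fn):
    z=np.load('/tmp/'+fn+'.npz'); return z['im'],z['d'],z['K'],z['E']
def pts(d,K,E):
    v,u=np.mgrid[:d.shape[0],:d.shape[1]]
    P=np.stack([(u-K[0,2])/K[0,0]*d,(v-K[1,2])/K[1,1]*d,d],-1)
    return P@E[:3,:3].T+E[:3,3]
def st():
    o=ctrl.get_obs(); print({k:np.round(o[k],4).tolist() for k in('time_s','ee_pos','eef_rot','force','grip_width','qpos')})
E
python3 - <<'E'
from h import *
st()
for n in('scene','side','wrist'):
    im,d,m=snap(n,n+'0'); print(n,np.round(m['extrinsics'],3).tolist(),np.round(m['K'],1).tolist(),(d>0).mean())
print(ctrl.tcp_to_grasp)
E
```

```text
pics
{'time_s': 0.0, 'ee_pos': [0.5497, 0.0, 0.2049], 'eef_rot': [-1.5909, 1.5696, 3.1215], 'force': [-0.7789, -0.3126, -0.1802], 'grip_width': 0.0937, 'qpos': [-0.0666, 0.3005, 1.5216, -0.0001, 1.3207, -0.0666]}
scene [[0.623, -0.551, 0.555, -0.15], [-0.782, -0.437, 0.445, -0.464], [-0.002, -0.711, -0.703, 0.917], [0.0, 0.0, 0.0, 1.0]] [[357.0, 0.0, 252.5], [0.0, 357.0, 190.5], [0.0, 0.0, 1.0]] 0.9961802164713541
side [[0.995, -0.037, 0.089, 0.378], [-0.096, -0.341, 0.935, -0.991], [-0.004, -0.939, -0.343, 0.513], [0.0, 0.0, 0.0, 1.0]] [[350.0, 0.0, 255.0], [0.0, 350.0, 189.1], [0.0, 0.0, 1.0]] 0.9871419270833334
wrist [[1.0, 0.001, 0.0, 0.551], [0.001, -0.97, -0.244, 0.07], [0.0, 0.244, -0.97, 0.385], [0.0, 0.0, 0.0, 1.0]] [[288.0, 0.0, 258.0], [0.0, 288.0, 186.2], [0.0, 0.0, 1.0]] 0.9961954752604166
0.0188
```

View pics/scene0.png

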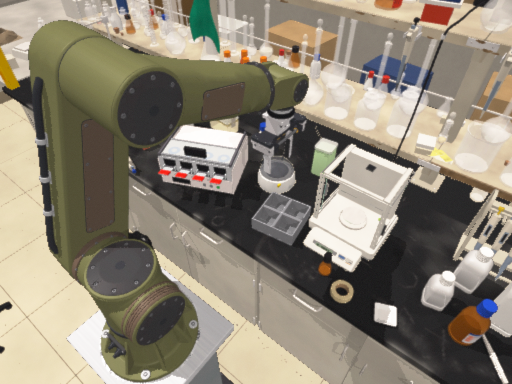

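View pics/side0.png

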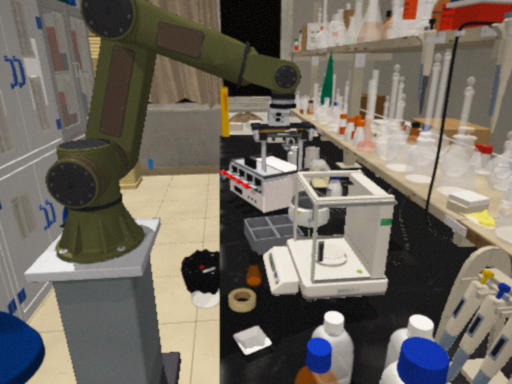

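View pics/wrist0.png

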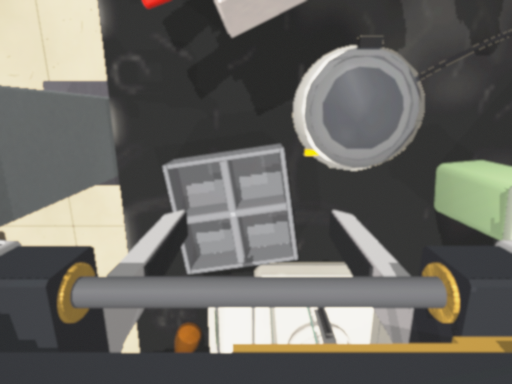

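Run:
```python
from h import *
im,d,K,E=load('scene0')
c=im[110:250,120:340]; cv2.imwrite('pics/scene0z.png',cv2.resize(c[:,:,::-1],None,fx=3.6,fy=3.6,interpolation=cv2.INTER_CUBIC))
P=pts(d,K,E)
hsv=cv2.cvtColor(im,cv2.COLOR_RGB2HSV)
m=((hsv[...,0]<6)|(hsv[...,0]>174))&(hsv[...,1]>170)&(hsv[...,2]>120)
m[:110]=0;m[250:]=0
n,l,s,ce=cv2.connectedComponentsWithStats(m.astype(np.uint8))
for i in range(1,n):
    if s[i,4]>8: print('red',s[i],np.median(P[l==i],0).round(3))
# heater top: z in .115-.135
t=(abs(P[...,2]-.125)<.006)&(P[...,1]>.1)&(P[...,0]<.8)&(P[...,0]>.2)
q=P[t][:,:2].astype(np.float32); print(len(q),q.min(0),q.max(0),cv2.minAreaRect(q))
# carrier
t=(abs(P[...,2]-.048)<.004)&(P[...,0]>.3)&(P[...,0]<.62)&(abs(P[...,1])<.2)
q=P[t][:,:2].astype(np.float32);print(len(q),q.min(0),q.max(0), cv2.minAreaRect(q))
```

```text
red [158 170  12   5  38] [0.377 0.347 0.101]
red [176 173  11   5  39] [0.403 0.291 0.101]
red [193 176  11   5  37] [0.428 0.234 0.101]
red [210 179  11   5  38] [0.453 0.179 0.101]
1441 [0.3873039  0.16429107] [0.69845   1.5707226] ((0.4426972270011902, 0.8614254593849182), (0.25287026166915894, 1.3962817192077637), 11.625648498535156)
856 [ 0.4350543  -0.19972575] [0.619695   0.19857816] ((0.5270623564720154, -0.0009088814258575439), (0.18398240208625793, 0.39827194809913635), 0.26045146584510803)
```

View pics/scene0z.png

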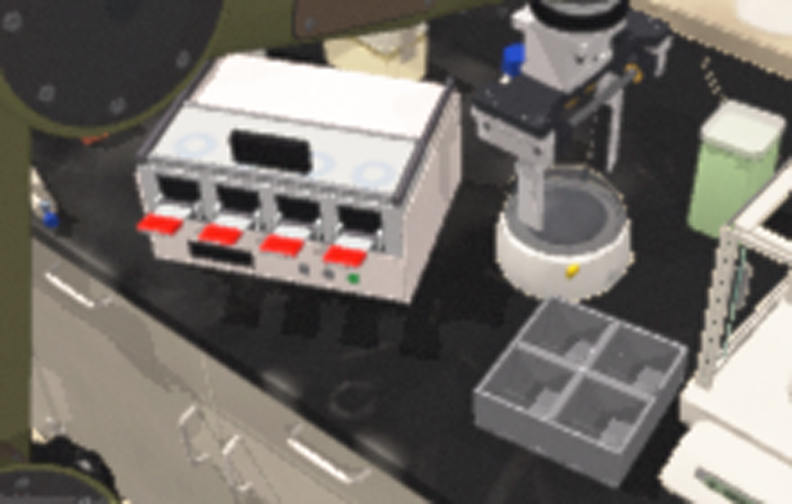

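Run:
```python
from h import *
for n in('scene0','side0'):
    im,d,K,E=load(n);P=pts(d,K,E)
    g=np.full((20,20),np.nan)
    for i in range(20):
        for j in range(20):
            x=.3+.03*i;y=.4-.04*j
            t=(abs(P[...,0]-x)<.015)&(abs(P[...,1]-y)<.02)&(d>0)
            if t.sum(): g[i,j]=P[...,2][t].max()*1000
    print('y:',[int(400-40*j) for j in range(20)])
    for i in range(20): print(300+30*i,' '.join('%4s'%('.' if np.isnan(v) else int(v)) for v in g[i]))
im,d,K,E=load('wrist0');P=pts(d,K,E)
t=(abs(P[...,2]-.048)<.005);t[:130]=0;t[280:]=0;t[:,:150]=0;t[:,310:]=0
q=P[t][:,:2].astype(np.float32);print(len(q),cv2.minAreaRect(q))
```

```text
y: [400, 360, 320, 280, 240, 200, 160, 120, 80, 40, 0, -40, -80, -120, -160, -200, -240, -280, -320, -360]
300    .    .    .    .    .    .    .    .  609  619  620  611 -713 -710 -710 -714 -713    .    .    .
330    .    .    .    .    .    .    .    . -720  608  608  601 -711 -715 -712 -713 -711 -717    .    .
360    3  104  104    3    2    2    3    4    2  596  597  591    3    5    3    3    3    4    2    4
390  111  100  103  105    4    4    2    2    2  583  586  579    1    2    2    1    2    2   19   21
420  139  136  100  102  105  103    3    2    3  573  573  565    2    2    2    3   82   83   21   20
450  138  137  167  135  101  103  105    3    4  559  561  555   49   50    2    2   84   85   17   17
480  136  134  171  170  167  134   98    3    3  346  346  540   49   49   36   41   42   42   41    4
510  136  134  133  167  165  137  137    3    2  522  503  526   49   49   46   47   46   46   46    3
540  128  136  137  134  134  135  137    3    2  521  512  519  502   51   51   51   52   51   52   52
570  127  127  135  138  138  138  106    1    4  515  51
[... 2686 characters left out ...]
 .    .   91   60    0    0    .   52  246  244  244  244  246  246
750   88   -1    .    .    .    .   -1   13    0    0    0    0    .    .  235    .    .    .   46   47
780   98    0    0   -1  104   96    0   10    0    0   -2    .    .    .    .    .    0    0    0    0
810   97    0   -4    .  102   80    7    5    .    .    .    .    .    .    0  580   10    0    1    0
840   86    .   -2   -1   51    .   -1    .    .    .    .    .    .    0    0  596    0  576    1    0
870  571  570  652  638  570  570  571  571  641  670  570  571  571  555  570  635  628  583  572  571
4008 ((0.5272552967071533, -0.04599761962890625), (0.1732991486787796, 0.18910178542137146), 2.6877763271331787)
```

Emit:
jog_arm --rows '[0,0.03,0.01,0,0,6,0,-0.02,0.04,0.01,0,0,6,0,-0.02,0.035,0.01,0,0,6,0,-0.015,0.035,0.01,0,0,6,0,-0.01,0.035,0.01,0,0,0,0,0,0.035,0.005,0,0,0,0,0,0.03,0,0,0,0,0,0,0.02,0,0,0,0,0]'

```text
time_s: 0.82
ee_pos: [0.4862, 0.259, 0.2598]
eef_rot: [2.026, 1.57, 0.876]
force: [-0.2, -0.7, -0.1]
grip_width: 0.0943
```

Run:
```python
from h import *
st(); im,d,m=snap('wrist','w1')
```

```text
{'time_s': 0.8167, 'ee_pos': [0.4862, 0.259, 0.2598], 'eef_rot': [2.026, 1.5702, 0.8758], 'force': [-0.1512, -0.6661, -0.0631], 'grip_width': 0.0943, 'qpos': [0.4228, 0.2659, 1.4384, 0.0003, 1.4368, 0.0022]}
```

View pics/w1.png

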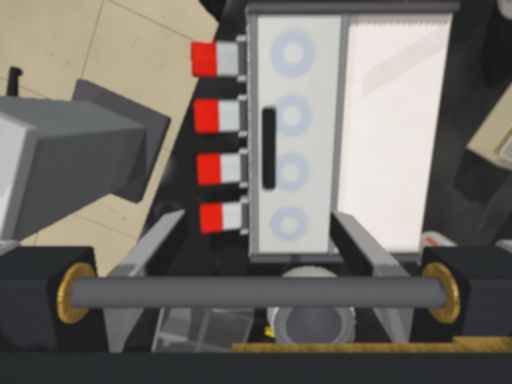

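```bash
cat >> h.py <<'E'
def ray(uv,K,E,z):
    r=E[:3,:3]@np.linalg.solve(K,[uv[0],uv[1],1.]); return E[:3,3]+r*(z-E[2,3])/r[2]
E
python3 - <<'E'
from h import *
im,d,K,E=load('w1');P=pts(d,K,E)
hsv=cv2.cvtColor(im,cv2.COLOR_RGB2HSV)
m=((hsv[...,0]<6)|(hsv[...,0]>174))&(hsv[...,1]>170)&(hsv[...,2]>120)
n,l,s,ce=cv2.connectedComponentsWithStats(m.astype(np.uint8))
c=[]
for i in range(1,n):
    if s[i,4]>150:
        pr=P[l==i]; pr=pr[abs(pr[:,2]-.101)<.006]; r=cv2.minAreaRect(pr[:,:2].astype(np.float32))
        print(s[i],ce[i],ray(ce[i],K,E,.101).round(4),pr.mean(0).round(4),r); c.append(ray(ce[i],K,E,.101)[:2])
c=np.array(c); 
# fin
m=(im.max(2)<60); m[:100]=0;m[195:]=0;m[:,:258]=0;m[:,280:]=0
n,l,s,ce=cv2.connectedComponentsWithStats(m.astype(np.uint8))
i=1+s[1:,4].argmax(); pr=P[l==i];print(s[i],pr[:,2].max(),np.median(pr,0))
pr=pr[pr[:,2]>.16]; print('fin',len(pr),pr.mean(0),cv2.minAreaRect(pr[:,:2].astype(np.float32)))
v=c[0]-c[-1];y=v/np.linalg.norm(v);print('yaw',np.degrees(np.arctan2(-y[0],y[1])),np.linalg.norm(v))
x=np.array([y[1],-y[0]]);print('wellctr',c.mean(0)+.095*x,'x',x)
# cap depth at wells
c0=c.mean(0)+.095*x
for k,o in enumerate((.093,.031,-.031,-.093)):
    w=c0+o*y
    t=np.linalg.norm(P[...,:2]-w,axis=-1)<.018
    print('well',k+1,w.round(4),np.median(P[...,2][t]))
E
```

```text
[192  40  24  36 763] [203.59501966  58.93184797] [0.3807 0.3515 0.101 ] [0.381  0.3512 0.1021] ((0.3808792531490326, 0.3514157831668854), (0.02470232918858528, 0.03340880572795868), 24.711278915405273)
[194  99  24  34 787] [205.65438374 115.41550191] [0.4048 0.2967 0.101 ] [0.4058 0.2952 0.1021] ((0.4054647982120514, 0.2949824035167694), (0.025902172550559044, 0.0337149016559124), 23.17084503173828)
[197 153  23  32 690] [208.2        168.57971014] [0.4303 0.2405 0.101 ] [0.4311 0.2393 0.1022] ((0.4308132231235504, 0.23854246735572815), (0.02619503252208233, 0.03413745388388634), 22.7951717376709)
[200 203  22  30 613] [210.46166395 217.45840131] [0.4558 0.184  0.101 ] [0.4566 0.1833 0.1022] ((0.4564836621284485, 0.18253310024738312), (0.025860190391540527, 0.0341644212603569), 22.986724853515625)
[263 109  12  79 873] 0.4400343194541512 [0.47942618 0.29910611 0.16993758]
fin 873 [0.47979268 0.29855727 0.17111813] ((0.48067009449005127, 0.2973191440105438), (0.01494389958679676, 0.07320878654718399), 28.676015853881836)
yaw 24.16484676987857 0.18358932908895262
wellctr [0.50459143 0.30706209] x [0.91237145 0.40936333]
well 1 [0.4665 0.3919] 0.13404196074875202
well 2 [0.4919 0.3353] 0.13415697780479108
well 3 [0.5173 0.2788] 0.3677805520085973
well 4 [0.5427 0.2222] 0.13427177850517555
```

Emit:
jog_arm --rows '[-0.007,0.038,-0.02,0,0,0,0,0,0,-0.03,0,0,0,0,0,0,-0.03,0,0,0,0.3,0,0,-0.03,0,0,0,0.5,0,0,0,0,0,0,1,0,0,0,0,0,0,1,0,0,0,0,0,0,1,0,0,0,0,0,0,1]' --squeeze 12

```text
time_s: 1.53
ee_pos: [0.481, 0.293, 0.1526]
eef_rot: [1.635, 1.568, 0.483]
force: [0.9, -0.2, 0.4]
grip_width: 0.0575
```

Emit:
jog_arm --rows '[0,0,0,0,0,0,1,0,0,0,0,0,0,1]'

```text
time_s: 1.7
ee_pos: [0.4805, 0.2929, 0.1516]
eef_rot: [1.624, 1.569, 0.472]
force: [-0.7, 0.2, -0.6]
grip_width: 0.0441
```

Emit:
jog_arm --rows '[0,0,0,0,0,0,1,0,0,0,0,0,0,1,0,0,0,0,0,0,1,0,0,0,0,0,0,1,0,0,0,0,0,0,1]'

```text
time_s: 2.12
ee_pos: [0.4802, 0.2928, 0.1504]
eef_rot: [1.472, 1.571, 0.32]
force: [0.7, -0.2, 0.3]
grip_width: 0.0138
```

Emit:
jog_arm --rows '[0.0114,0.0051,0,0,0,0,1,0.0114,0.0051,0,0,0,0,1,0.0114,0.0051,0,0,0,0,1,0.0114,0.0051,0,0,0,0,1,0.0114,0.0051,0,0,0,0,1,0.0114,0.0051,0,0,0,0,1,0.0114,0.0051,0,0,0,0,1,0.0114,0.0051,0,0,0,0,1]'

```text
time_s: 2.78
ee_pos: [0.5712, 0.334, 0.1504]
eef_rot: [-1.998, 1.569, 3.134]
force: [-20.9, -7.5, 8.1]
grip_width: 0.0162
```

Emit:
jog_arm --rows '[0.0018,0.0008,0,0,0,0,1,0.0018,0.0008,0,0,0,0,1,0,0,0,0,0,0,1,0,0,0,0,0,0,1]'

```text
time_s: 3.12
ee_pos: [0.5724, 0.3345, 0.1502]
eef_rot: [-1.594, 1.563, -2.746]
force: [-22.6, -7.7, 11.3]
grip_width: 0.0186
```

Emit:
jog_arm --rows '[-0.0018,-0.0008,0,0,0,0,0.75,0,0,0,0,0,0,0.75,0,0,0,0,0,0,0.75,0,0,0,0,0,0,0.6,0,0,0.03,0,0,0,0.5,0,0,0.04,0,0,0,0,-0.02,-0.035,0.02,0,0,0,0,-0.02,-0.035,0.02,0,0,0,0]'

```text
time_s: 3.78
ee_pos: [0.5361, 0.2697, 0.2587]
eef_rot: [1.534, 1.569, 0.384]
force: [1.1, -0.6, -0.2]
grip_width: 0.0534
```

Emit:
jog_arm --rows '[-0.02,-0.03,0,0,0,0,0.5,-0.02,-0.02,0,0,0,0,0.6,0,0,0,0,0,0,0.8]'

```text
time_s: 4.03
ee_pos: [0.4941, 0.2169, 0.2583]
eef_rot: [1.076, 1.57, -0.078]
force: [0.1, 0.7, 0.1]
grip_width: 0.0402
```

Run:
```python
from h import *
st(); im,d,m=snap('wrist','w2')
```

```text
{'time_s': 4.0333, 'ee_pos': [0.4941, 0.2169, 0.2583], 'eef_rot': [1.0759, 1.5699, -0.0778], 'force': [0.0982, 0.7261, 0.1117], 'grip_width': 0.0402, 'qpos': [0.3459, 0.2404, 1.4733, -0.0004, 1.4271, -0.0712]}
```

View pics/w2.png

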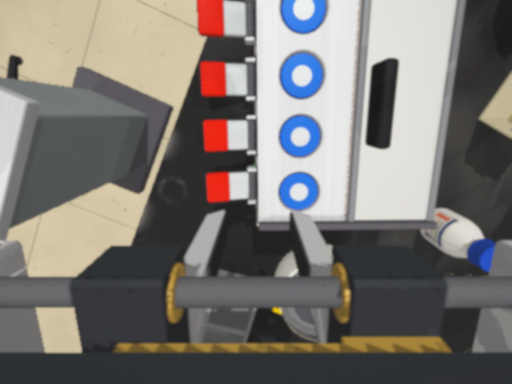

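Run:
```python
from h import *
im,d,K,E=load('w2');P=pts(d,K,E)
hsv=cv2.cvtColor(im,cv2.COLOR_RGB2HSV)
blue=(abs(hsv[...,0].astype(int)-108)<14)&(hsv[...,1]>130); blue[:,380:]=0
red=((hsv[...,0]<6)|(hsv[...,0]>174))&(hsv[...,1]>170)&(hsv[...,2]>120)
for m,z in((blue,.122),(red,.101)):
    n,l,s,ce=cv2.connectedComponentsWithStats(m.astype(np.uint8))
    for i in range(1,n):
        if s[i,4]>150:
            cs,_=cv2.findContours((l==i).astype(np.uint8),0,2); c=cs[0][:,0]
            q=np.array([ray(u,K,E,z)[:2] for u in c],np.float32); r=cv2.minAreaRect(q)
            print(z,s[i],np.round(r[0],4),np.round(r[1],4),round(r[2],1),np.median(P[l==i],0).round(4))
```

```text
0.122 [281   0  45  33 820] [0.4693 0.384 ] [0.0433 0.0283] 24.0 [0.4725 0.3817 0.1229]
0.122 [ 281   53   42   45 1085] [0.4922 0.3342] [0.0424 0.0427] 71.0 [0.4915 0.3341 0.1229]
0.122 [280 116  40  40 940] [0.5175 0.2778] [0.0426 0.0418] 23.9 [0.5162 0.2787 0.123 ]
0.122 [280 173  38  37 798] [0.5434 0.2213] [0.0428 0.0418] 70.3 [0.5422 0.2228 0.1231]
0.101 [198   0  25  37 854] [0.3812 0.3495] [0.0251 0.0341] 24.0 [0.3814 0.3501 0.102 ]
0.101 [200  61  25  36 847] [0.4052 0.2943] [0.0265 0.0367] 22.3 [0.4055 0.2947 0.102 ]
0.101 [203 119  24  33 751] [0.4306 0.2383] [0.0268 0.0366] 23.9 [0.4307 0.2385 0.1021]
0.101 [206 172  23  31 657] [0.4563 0.1818] [0.0267 0.0375] 23.9 [0.4563 0.1813 0.1021]
```

Emit:
jog_arm --rows '[-0.02,-0.018,0,0,0,0,1,-0.018,-0.017,-0.03,0,0,0,1,0,0,-0.035,0,0,0,1,0,0,-0.035,0,0,0,1,0,0,-0.03,0,0,0,1,0,0,0,0,0,0,1,0,0,0,0,0,0,1,0,0,0,0,0,0,1]'

```text
time_s: 4.75
ee_pos: [0.4592, 0.1851, 0.1291]
eef_rot: [1.47, 1.569, 0.319]
force: [0.6, 0.3, 0.9]
grip_width: 0.0004
```

Emit:
jog_arm --rows '[-0.003,-0.003,-0.02,0,0,0,1,0,0,-0.012,0,0,0,1,0,0,-0.008,0,0,0,1,0,0,-0.008,0,0,0,1,0,0,-0.005,0,0,0,1,0,0,0,0,0,0,1]'

```text
time_s: 5.25
ee_pos: [0.4565, 0.1821, 0.0771]
eef_rot: [1.443, 1.567, 0.291]
force: [-5.1, -2.0, 9.4]
grip_width: -0.0001
```

Emit:
jog_arm --rows '[0,0,-0.003,0,0,0,1,0,0,-0.002,0,0,0,1,0,0,0,0,0,0,1]'

```text
time_s: 5.5
ee_pos: [0.457, 0.1823, 0.0758]
eef_rot: [1.407, 1.566, 0.256]
force: [-25.7, -9.8, 57.9]
grip_width: 0.0006
```

Emit:
jog_arm --rows '[0,0,0.02,0,0,0,1,0,0,0.03,0,0,0,1,-0.013,0.028,0,0,0,0,1,-0.013,0.028,0,0,0,0,1,0,0,0,0,0,0,1,0,0,0,0,0,0,1]'

```text
time_s: 6.0
ee_pos: [0.4296, 0.239, 0.1215]
eef_rot: [1.577, 1.567, 0.427]
force: [0.1, 0.1, -0.6]
grip_width: 0.0008
```

Emit:
jog_arm --rows '[0,0,-0.015,0,0,0,1,0,0,-0.01,0,0,0,1,0,0,-0.008,0,0,0,1,0,0,-0.007,0,0,0,1,0,0,-0.006,0,0,0,1,0,0,0,0,0,0,1]'

```text
time_s: 6.5
ee_pos: [0.4305, 0.2376, 0.0761]
eef_rot: [1.678, 1.568, 0.525]
force: [-11.1, -3.6, 28.7]
grip_width: 0.0006
```

Pressed to the stop. Next pad 2.

Emit:
jog_arm --rows '[0,0,0.02,0,0,0,1,0,0,0.027,0,0,0,1,-0.013,0.028,0,0,0,0,1,-0.013,0.028,0,0,0,0,1,0,0,0,0,0,0,1,0,0,0,0,0,0,1]'

```text
time_s: 7.0
ee_pos: [0.4033, 0.2939, 0.1209]
eef_rot: [1.55, 1.57, 0.4]
force: [0.4, -0.8, 0.8]
grip_width: 0.0005
```

Emit:
jog_arm --rows '[0,0,-0.015,0,0,0,1,0,0,-0.01,0,0,0,1,0,0,-0.008,0,0,0,1,0,0,-0.007,0,0,0,1,0,0,-0.006,0,0,0,1,0,0,0,0,0,0,1]'

```text
time_s: 7.5
ee_pos: [0.4042, 0.293, 0.076]
eef_rot: [1.803, 1.569, 0.65]
force: [-8.0, -3.5, 22.1]
grip_width: 0.0002
```

Emit:
jog_arm --rows '[0,0,0.02,0,0,0,1,0,0,0.027,0,0,0,1,-0.013,0.028,0,0,0,0,1,-0.013,0.028,0,0,0,0,1,0,0,0,0,0,0,1,0,0,0,0,0,0,1]'

```text
time_s: 8.0
ee_pos: [0.3772, 0.3494, 0.1212]
eef_rot: [-0.981, 1.57, -2.132]
force: [0.4, -1.0, -1.3]
grip_width: 0.0006
```

Emit:
jog_arm --rows '[0,0,-0.015,0,0,0,1,0,0,-0.01,0,0,0,1,0,0,-0.008,0,0,0,1,0,0,-0.007,0,0,0,1,0,0,-0.006,0,0,0,1,0,0,0,0,0,0,1]'

```text
time_s: 8.5
ee_pos: [0.3781, 0.3486, 0.076]
eef_rot: [1.814, 1.57, 0.66]
force: [-4.4, -3.2, 14.1]
grip_width: 0.0002
```

Emit:
jog_arm --rows '[0,0,0.04,0,0,0,1,0,0,0.04,0,0,0,1,0,0,0.04,0,0,0,0.5,0,-0.01,0.04,0,0,0,0.5,0.025,-0.03,0.02,0,0,0,0.4,0.025,-0.03,0,0,0,0,0.3,0.025,-0.03,0,0,0,0,0.3,0.025,-0.03,0,0,0,0,0.3]'

```text
time_s: 9.17
ee_pos: [0.477, 0.2181, 0.2543]
eef_rot: [-0.836, 1.571, -1.989]
force: [0.1, 0.7, 0.1]
grip_width: 0.0373
```

Emit:
jog_arm --rows '[0.01,-0.04,0,0,0,0,0.25,0.005,-0.04,0,0,0,0,0.25,0,-0.04,0,0,0,0,0.25,0,0,0,0,0,0,0.25]'

```text
time_s: 9.5
ee_pos: [0.491, 0.0943, 0.2538]
eef_rot: [-1.147, 1.569, -2.306]
force: [0.3, 0.6, 0.5]
grip_width: 0.0638
```

Run:
```python
from h import *
st(); im,d,m=snap('wrist','w3');snap('scene','s3')
```

```text
{'time_s': 9.5, 'ee_pos': [0.491, 0.0943, 0.2538], 'eef_rot': [-1.1474, 1.5689, -2.3056], 'force': [0.3059, 0.5599, 0.4581], 'grip_width': 0.0638, 'qpos': [0.1172, 0.1536, 1.5871, -0.0013, 1.4023, -0.2951]}
```

View pics/w3.png

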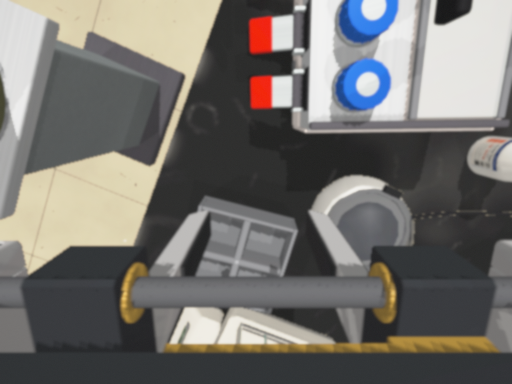

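View pics/s3.png

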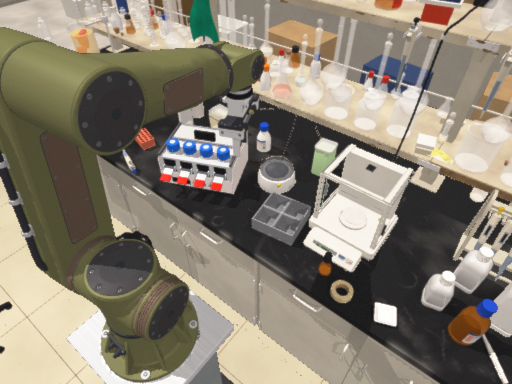

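```bash
cat >> h.py <<'E'
def carrier(fn,show=False):
    im,d,K,E=load(fn);P=pts(d,K,E)
    g=im.astype(int); 
    t=(abs(P[...,2]-.045)<.007)&(g.max(2)<185)&(g.max(2)-g.min(2)<18)&(P[...,0]>.4)&(P[...,0]<.66)&(P[...,1]>-.16)&(P[...,1]<.09)
    n,l,s,ce=cv2.connectedComponentsWithStats(t.astype(np.uint8))
    i=1+s[1:,4].argmax(); q=P[l==i][:,:2].astype(np.float32); r=cv2.minAreaRect(q)
    # rim outline via rays on plane z=.048
    cs,_=cv2.findContours((l==i).astype(np.uint8),0,2); c=max(cs,key=len)[:,0]
    qq=np.array([ray(u,K,E,.048)[:2] for u in c],np.float32); r2=cv2.minAreaRect(qq)
    print(fn,len(q),np.round(r[0],4),np.round(r[1],4),round(r[2],1),'|',np.round(r2[0],4),np.round(r2[1],4),round(r2[2],1))
    if show:
        im=im.copy(); im[l==i]=[255,0,0]; cv2.imwrite('pics/'+fn+'m.png',cv2.resize(im[:,:,::-1],None,fx=1.5,fy=1.5))
    return r2
E
python3 - <<'E'
from h import *
carrier('s3',1);carrier('wrist0',1);carrier('scene0')
im,d,K,E=load('s3');P=pts(d,K,E)
# balance footprint above z=.06
t=(P[...,2]>.09)&(P[...,0]>.5)&(P[...,0]<.8)&(P[...,1]<-.08)&(P[...,1]>-.4)&(P[...,2]<.3)
q=P[t][:,:2].astype(np.float32);h=cv2.convexHull(q)[:,0];print(np.round(h[np.argsort(-h[:,1])][:12],3), cv2.minAreaRect(q))
E
```

```text
s3 636 [ 0.5171 -0.0509] [0.1487 0.1468] 7.9 | [ 0.5136 -0.0529] [0.1526 0.1469] 8.3
wrist0 3848 [ 0.5198 -0.0507] [0.1451 0.1454] 8.5 | [ 0.5198 -0.0502] [0.145  0.1467] 8.5
scene0 632 [ 0.5177 -0.0506] [0.149  0.1463] 8.2 | [ 0.5136 -0.0529] [0.1526 0.1468] 8.3
[[ 0.616 -0.135]
 [ 0.564 -0.139]
 [ 0.563 -0.14 ]
 [ 0.733 -0.14 ]
 [ 0.562 -0.141]
 [ 0.56  -0.147]
 [ 0.559 -0.184]
 [ 0.735 -0.318]
 [ 0.735 -0.324]
 [ 0.559 -0.342]
 [ 0.559 -0.347]
 [ 0.559 -0.351]] ((0.6460856795310974, -0.24561402201652527), (0.17626385390758514, 0.222175732254982), 0.631291925907135)
```

View pics/s3m.png

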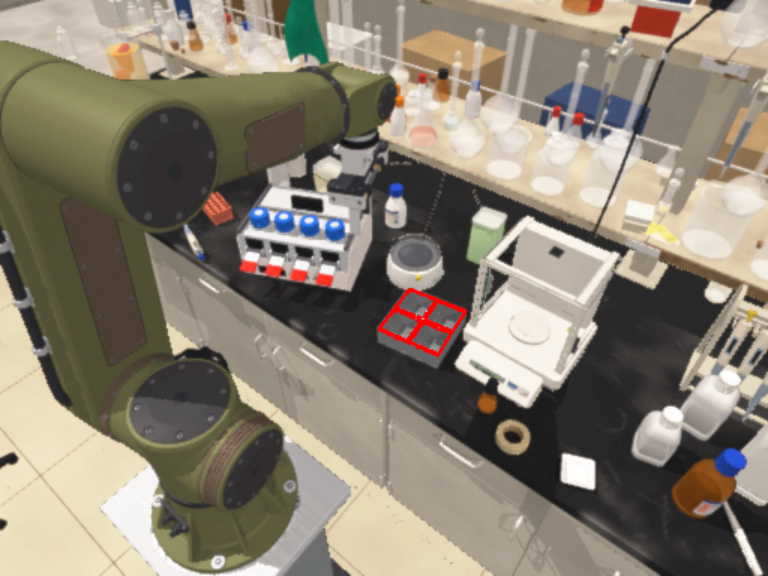

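View pics/wrist0m.png

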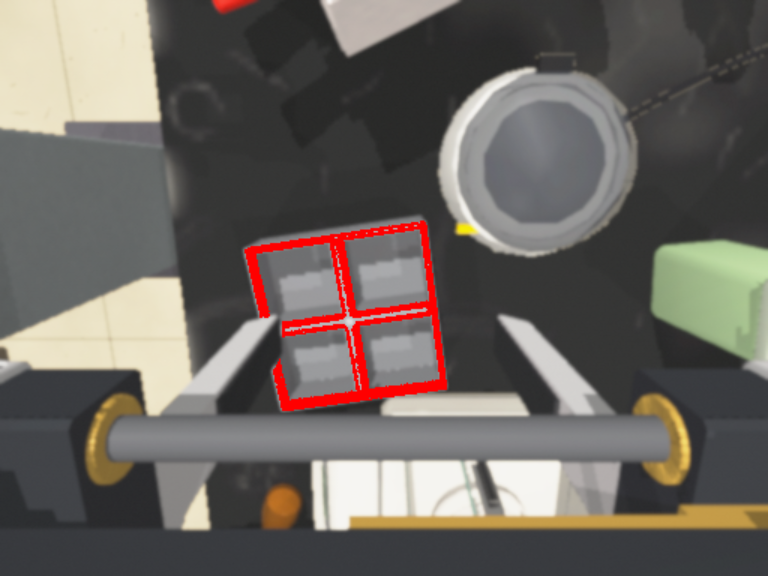

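Run:
```python
from h import *
for fn in('w3','s3'):
    im,d,K,E=load(fn)
    hsv=cv2.cvtColor(im,cv2.COLOR_RGB2HSV)
    m=(abs(hsv[...,0].astype(int)-108)<14)&(hsv[...,1]>130); P=pts(d,K,E)
    m&=abs(P[...,2]-.160)<.004
    n,l,s,ce=cv2.connectedComponentsWithStats(m.astype(np.uint8))
    for i in range(1,n):
        if s[i,4]>50:
            q=P[l==i][:,:2].astype(np.float32); r=cv2.minAreaRect(q)
            print(fn,s[i],np.round(r[0],4),np.round(r[1],4),P[l==i][:,2].mean())
```

```text
w3 [ 345    0   53   39 1120] [0.5196 0.2691] [0.043  0.0288] 0.16061651499559393
w3 [ 341   59   49   51 1405] [0.5417 0.2205] [0.0433 0.0417] 0.16053809874338962
s3 [166 138  13   9  57] [0.4643 0.3887] [0.0462 0.0401] 0.15920540911577213
s3 [183 141  12   9  59] [0.4897 0.3313] [0.043  0.0402] 0.1590093992430258
s3 [200 143  12   9  56] [0.5159 0.2741] [0.041  0.0411] 0.15920288994043283
s3 [217 146  12   8  56] [0.5408 0.2197] [0.0426 0.0376] 0.1586875451390177
s3 [482 299  16  14 153] [ 0.4929 -0.6383] [0.0305 0.0309] 0.15956449817576177
```

Emit:
jog_arm --rows '[0.013,0.032,0,0,0,0,0.26,0.013,0.032,0,0,0,0,0.26,0.013,0.032,0,0,0,0,0.26,0.0125,0.031,0,0,0,0,0.26,0,0,0,0,0,0,0.26,0,0,0,0,0,0,0.26]'

```text
time_s: 10.1
ee_pos: [0.542, 0.2297, 0.2532]
eef_rot: [-1.665, 1.569, -2.815]
force: [0.3, -1.2, -0.8]
grip_width: 0.0695
```

Emit:
jog_arm --rows '[0.0005,-0.0087,-0.02,0,0,0,0.26,0,0,-0.03,0,0,0,0.26,0,0,0,0,0,0,0.26,0,0,0,0,0,0,0.26]'

```text
time_s: 10.43
ee_pos: [0.5422, 0.2187, 0.2041]
eef_rot: [-1.654, 1.568, -2.806]
force: [-1.0, -0.0, -0.8]
grip_width: 0.0697
```

Run:
```python
from h import *
st(); im,d,m=snap('side','sd4'); im,d,m=snap('wrist','w4')
```

```text
{'time_s': 10.4333, 'ee_pos': [0.5422, 0.2187, 0.2041], 'eef_rot': [-1.6535, 1.5684, -2.806], 'force': [-1.0011, -0.0288, -0.7525], 'grip_width': 0.0697, 'qpos': [0.3207, 0.3798, 1.4177, -0.0, 1.3465, -0.0976]}
```

View pics/w4.png

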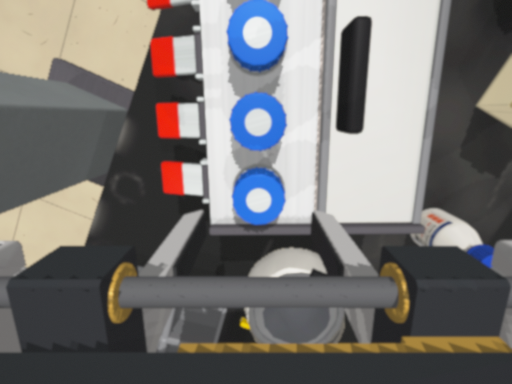

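Emit:
jog_arm --rows '[0.0003,0.002,-0.02,0,0,0,0.26,0,0,-0.02,0,0,0,0.26,0,0,-0.02,0,0,0,0.26,0,0,-0.012,0,0,0,0.26,0,0,0,0,0,0,0.26,0,0,0,0,0,0,0.5,0,0,0,0,0,0,0.7,0,0,0,0,0,0,0.8]' --squeeze 20

```text
time_s: 11.2
ee_pos: [0.5437, 0.2216, 0.134]
eef_rot: [1.476, 1.569, 0.324]
force: [0.1, 0.0, 0.6]
grip_width: 0.0529
```

Emit:
jog_arm --rows '[0,0,0,0,0,0,0.9,0,0,0,0,0,0,0.9,0,0,0,0,0,0,0.9]'

```text
time_s: 11.45
ee_pos: [0.5434, 0.2215, 0.1331]
eef_rot: [1.471, 1.57, 0.319]
force: [0.7, 0.2, 2.5]
grip_width: 0.0433
```

Gripped. Lift straight up.

Emit:
jog_arm --rows '[0,0,0,0,0,0,0.9,0,0,0.01,0,0,0,0.9,0,0,0.015,0,0,0,0.9,0,0,0.025,0,0,0,0.9,0,0,0.025,0,0,0,0.9,0,0,0.025,0,0,0,0.9,0,0,0,0,0,0,0.9]'

```text
time_s: 12.03
ee_pos: [0.5443, 0.2218, 0.2381]
eef_rot: [1.48, 1.564, 0.328]
force: [0.7, -0.4, -0.7]
grip_width: 0.0432
```

Run:
```python
from h import *
st(); im,d,m=snap('side','sd5'); snap('scene','s5'); carrier('s5')
```

```text
{'time_s': 12.0333, 'ee_pos': [0.5443, 0.2218, 0.2381], 'eef_rot': [1.4797, 1.5637, 0.3278], 'force': [0.6951, -0.3962, -0.663], 'grip_width': 0.0432, 'qpos': [0.3246, 0.3587, 1.3676, 0.0, 1.4082, -0.0943]}
s5 626 [ 0.5176 -0.0506] [0.1503 0.1458] 8.6 | [ 0.513  -0.0531] [0.1538 0.1471] 8.3
```

View pics/sd5.png

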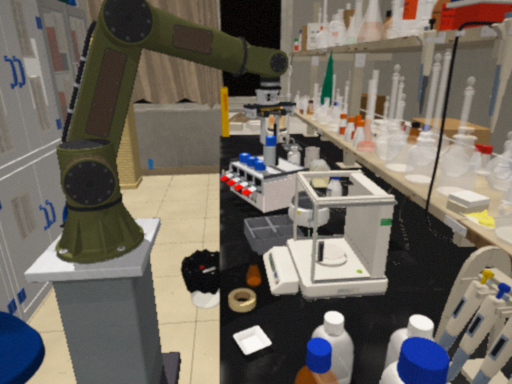

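Emit:
jog_arm --rows '[0.002,-0.02,0,0,0,-2,0.9,0.002,-0.033,0,0,0,-2,0.9,0.002,-0.037,0,0,0,-2,0.9,0.002,-0.037,0,0,0,-2,0.9,0.002,-0.037,0,0,0,-2,0.9,0.002,-0.037,0,0,0,-2,0.9,0.002,-0.037,0,0,0,-2,0.9,0.002,-0.035,0,0,0,-2,0.9]'

```text
time_s: 12.8
ee_pos: [0.5583, -0.0535, 0.2309]
eef_rot: [-1.841, 1.568, 3.009]
force: [0.6, 1.0, -2.4]
grip_width: 0.0437
```

Emit:
jog_arm --rows '[0,-0.02,0,0,0,0,0.9,0,-0.01,0,0,0,0,0.9,0,0,0,0,0,0,0.9,0,0,0,0,0,0,0.9,0,0,0,0,0,0,0.9]'

```text
time_s: 13.22
ee_pos: [0.559, -0.0803, 0.232]
eef_rot: [-2.272, 1.57, 2.582]
force: [-1.0, 0.8, -1.9]
grip_width: 0.0433
```

Run:
```python
from h import *
st(); snap('wrist','w6'); snap('scene','s6'); carrier('s6')
```

```text
{'time_s': 13.2167, 'ee_pos': [0.559, -0.0803, 0.232], 'eef_rot': [-2.2718, 1.57, 2.5815], 'force': [-0.9834, 0.7601, -1.9416], 'grip_width': 0.0433, 'qpos': [-0.2076, 0.3146, 1.4398, 0.0003, 1.388, -0.3486]}
s6 650 [ 0.5176 -0.0508] [0.1498 0.1457] 8.4 | [ 0.5132 -0.0532] [0.1535 0.1473] 8.4
```

View pics/w6.png

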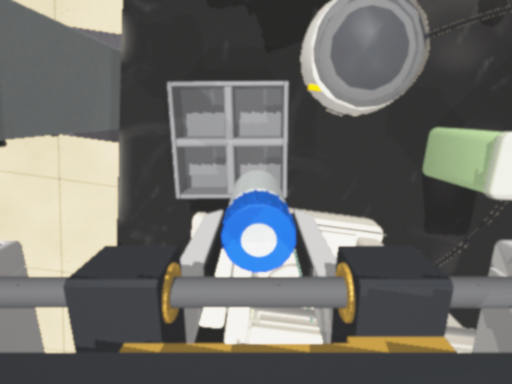

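Emit:
jog_arm --rows '[0.001,-0.001,-0.03,0,0,0,0.9,0,0,-0.035,0,0,0,0.9,0,0,-0.035,0,0,0,0.9,0,0,-0.02,0,0,0,0.9,0,0,-0.01,0,0,0,0.9,0,0,-0.01,0,0,0,0.9,0,0,-0.006,0,0,0,0.9,0,0,0,0,0,0,0.9]'

```text
time_s: 13.98
ee_pos: [0.5602, -0.0824, 0.0862]
eef_rot: [-1.935, 1.571, 2.917]
force: [-0.4, -0.2, -2.2]
grip_width: 0.0434
```

Emit:
jog_arm --rows '[0,0,-0.005,0,0,0,0.9,0,0,-0.003,0,0,0,0.9,0,0,0,0,0,0,0.9,0,0,0,0,0,0,0.9]'

```text
time_s: 14.32
ee_pos: [0.5603, -0.0827, 0.0788]
eef_rot: [1.189, 1.57, -0.242]
force: [0.6, -0.3, -1.7]
grip_width: 0.0432
```

Emit:
jog_arm --rows '[0,0,-0.0015,0,0,0,0.9,0,0,0,0,0,0,0.9,0,0,0,0,0,0,0.5,0,0,0,0,0,0,0.4,0,0,0,0,0,0,0.35,0,0,0,0,0,0,0.35,0,0,0.02,0,0,0,0.35,0,0,0.035,0,0,0,0.35]'

```text
time_s: 14.98
ee_pos: [0.5584, -0.0823, 0.1292]
eef_rot: [-1.923, 1.564, 2.929]
force: [0.0, 1.0, -0.1]
grip_width: 0.0609
```

Emit:
jog_arm --rows '[0,0.01,0.04,0,0,0,0.35,0,0.02,0.04,0,0,0,0.3,0,0.03,0.02,0,0,2,0.3,-0.006,0.036,0,0,0,3,0.26,-0.007,0.038,0,0,0,3,0.26,-0.007,0.038,0,0,0,3,0.26,-0.007,0.038,0,0,0,3,0.26,-0.007,0.038,0,0,0,2,0.26]'

```text
time_s: 15.65
ee_pos: [0.5254, 0.1657, 0.2293]
eef_rot: [1.623, 1.571, 0.473]
force: [0.8, -0.1, 0.1]
grip_width: 0.0693
```

Emit:
jog_arm --rows '[-0.006,0.035,0,0,0,0,0.26,-0.003,0.03,0,0,0,0,0.26,0,0.02,0,0,0,0,0.26,0,0.01,0,0,0,0,0.26,0,0,0,0,0,0,0.26,0,0,0,0,0,0,0.26]'

```text
time_s: 16.15
ee_pos: [0.5172, 0.2584, 0.2289]
eef_rot: [-1.159, 1.57, -2.311]
force: [-0.3, 0.7, -0.5]
grip_width: 0.0697
```

Run:
```python
from h import *
st(); snap('wrist','w7'); snap('scene','s7'); carrier('s7')
```

```text
{'time_s': 16.15, 'ee_pos': [0.5172, 0.2584, 0.2289], 'eef_rot': [-1.159, 1.5702, -2.3107], 'force': [-0.3275, 0.6725, -0.4888], 'grip_width': 0.0697, 'qpos': [0.4002, 0.347, 1.4043, -0.0003, 1.3908, -0.0189]}
s7 621 [ 0.5269 -0.0606] [0.1478 0.1476] 7.7 | [ 0.5242 -0.0631] [0.1525 0.1471] 8.5
```

View pics/w7.png

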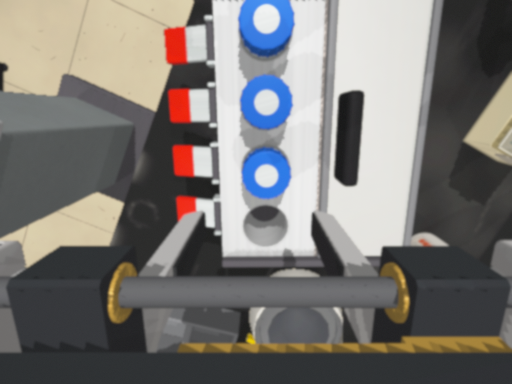

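View pics/s7.png

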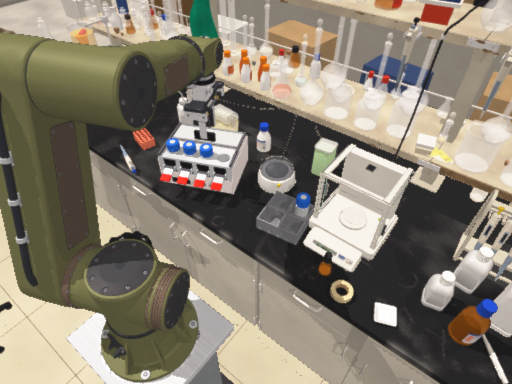

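Emit:
jog_arm --rows '[0.0006,0.0185,0,0,0,0,0.26,0,0,-0.01,0,0,0,0.26,0,0,-0.025,0,0,0,0.26,0,0,-0.025,0,0,0,0.26,0,0,-0.025,0,0,0,0.26,0,0,-0.01,0,0,0,0.26,0,0,0,0,0,0,0.26,0,0,0,0,0,0,0.26]'

```text
time_s: 16.92
ee_pos: [0.5181, 0.2769, 0.1347]
eef_rot: [1.481, 1.571, 0.328]
force: [1.1, 0.1, 0.6]
grip_width: 0.0697
```

Emit:
jog_arm --rows '[0,0.001,0,0,0,0,0.6,0,0,0,0,0,0,0.9,0,0,0,0,0,0,0.9,0,0,0,0,0,0,0.9,0,0,0,0,0,0,0.9,0,0,0,0,0,0,0.9,0,0,0,0,0,0,0.9]'

```text
time_s: 17.5
ee_pos: [0.5179, 0.2786, 0.1345]
eef_rot: [1.598, 1.57, 0.446]
force: [0.1, -0.3, 2.3]
grip_width: 0.0434
```

Emit:
jog_arm --rows '[0,0,0.01,0,0,0,0.9,0,0,0.015,0,0,0,0.9,0,0,0.025,0,0,0,0.9,0,0,0.025,0,0,0,0.9,0,0,0.03,0,0,0,0.9,0,0,0,0,0,0,0.9]'

```text
time_s: 18.0
ee_pos: [0.519, 0.2791, 0.2456]
eef_rot: [1.585, 1.563, 0.433]
force: [0.5, 0.8, -0.2]
grip_width: 0.0437
```

Run:
```python
from h import *
st(); snap('scene','s8'); carrier('s8',1);carrier('w7')
im,d,K,E=load('s8');P=pts(d,K,E)
hsv=cv2.cvtColor(im,cv2.COLOR_RGB2HSV)
m=(abs(hsv[...,0].astype(int)-108)<14)&(hsv[...,1]>130)&(abs(P[...,2]-.105)<.004)&(P[...,0]<.7)
q=P[m];print(len(q),cv2.minAreaRect(q[:,:2].astype(np.float32)))
```

```text
{'time_s': 18.0, 'ee_pos': [0.519, 0.2791, 0.2456], 'eef_rot': [1.5848, 1.5626, 0.4329], 'force': [0.4677, 0.8106, -0.2225], 'grip_width': 0.0437, 'qpos': [0.4313, 0.3574, 1.352, 0.0, 1.424, 0.0123]}
s8 631 [ 0.5283 -0.0605] [0.1489 0.1465] 7.9 | [ 0.5238 -0.063 ] [0.1533 0.1469] 8.5
w7 738 [ 0.5426 -0.0044] [0.1052 0.0407] 8.5 | [5.422e-01 3.000e-04] [0.1054 0.047 ] 9.3
73 ((0.5685137510299683, -0.09449952840805054), (0.04100405052304268, 0.038240447640419006), 32.38232421875)
```

View pics/s8m.png

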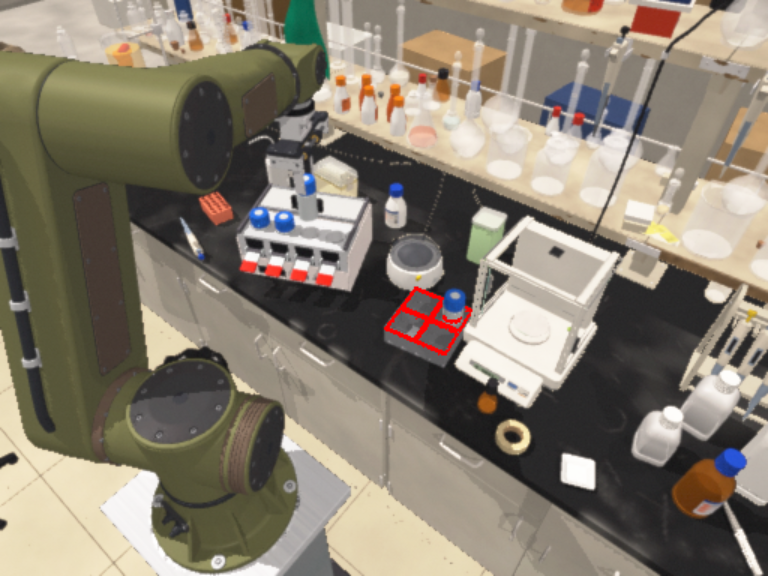

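Emit:
jog_arm --rows '[0,-0.02,0,0,0,2,0.9,-0.002,-0.033,0,0,0,3,0.9,-0.002,-0.037,0,0,0,3,0.9,-0.002,-0.037,0,0,0,3,0.9,-0.002,-0.037,0,0,0,3,0.9,-0.002,-0.037,0,0,0,3,0.9,-0.002,-0.037,0,0,0,3,0.9,-0.002,-0.037,0,0,0,3,0.9]'

```text
time_s: 18.72
ee_pos: [0.5028, 0.0018, 0.2383]
eef_rot: [-2.457, 1.569, 3.079]
force: [1.1, 0.2, -1.3]
grip_width: 0.0435
```

Emit:
jog_arm --rows '[-0.002,-0.035,0,0,0,3,0.9,-0.002,-0.03,0,0,0,3,0.9,-0.001,-0.02,0,0,0,0,0.9,0,-0.01,0,0,0,0,0.9,0,0,0,0,0,0,0.9,0,0,0,0,0,0,0.9,0,0,0,0,0,0,0.9]'

```text
time_s: 19.3
ee_pos: [0.4988, -0.0904, 0.2389]
eef_rot: [-3.127, 1.57, 2.511]
force: [0.3, 0.3, -2.1]
grip_width: 0.043
```

Run:
```python
from h import *
st(); snap('wrist','w9'); snap('scene','s9'); carrier('s9'); carrier('w9')
```

```text
{'time_s': 19.3, 'ee_pos': [0.4988, -0.0904, 0.2389], 'eef_rot': [-3.1272, 1.5702, 2.511], 'force': [0.2979, 0.3317, -2.0556], 'grip_width': 0.043, 'qpos': [-0.2516, 0.1784, 1.5927, 0.0002, 1.371, -1.1774]}
s9 590 [ 0.528  -0.0609] [0.1484 0.1463] 8.6 | [ 0.5245 -0.063 ] [0.1521 0.1467] 8.6
w9 2880 [ 0.5307 -0.06  ] [0.1451 0.1448] 8.5 | [ 0.5307 -0.0601] [0.1455 0.145 ] 8.6
```

View pics/w9.png

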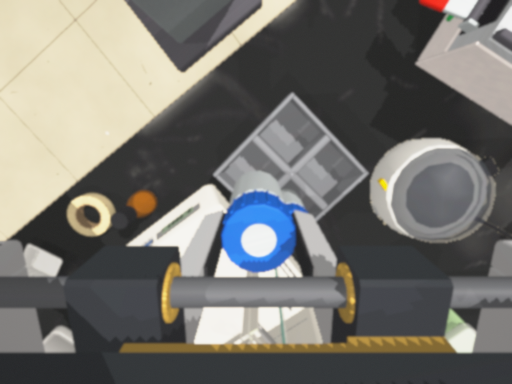

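Emit:
jog_arm --rows '[0.0013,-0.0112,0,0,0,0,0.9,0,0,-0.03,0,0,0,0.9,0,0,-0.035,0,0,0,0.9,0,0,-0.035,0,0,0,0.9,0,0,-0.025,0,0,0,0.9,0,0,-0.012,0,0,0,0.9,0,0,-0.01,0,0,0,0.9,0,0,0,0,0,0,0.9]'

```text
time_s: 20.07
ee_pos: [0.4995, -0.1027, 0.0906]
eef_rot: [-2.758, 1.568, 2.879]
force: [-0.5, -1.0, -1.7]
grip_width: 0.0435
```

Emit:
jog_arm --rows '[0,0,-0.006,0,0,0,0.9,0,0,0,0,0,0,0.9,0,0,0,0,0,0,0.9]'

```text
time_s: 20.32
ee_pos: [0.5003, -0.1028, 0.0868]
eef_rot: [0.358, 1.57, -0.288]
force: [0.1, 0.1, -2.2]
grip_width: 0.0434
```

Emit:
jog_arm --rows '[0,0,-0.005,0,0,0,0.9,0,0,-0.002,0,0,0,0.9,0,0,0,0,0,0,0.9,0,0,0,0,0,0,0.9]'

```text
time_s: 20.65
ee_pos: [0.5002, -0.103, 0.0797]
eef_rot: [-0.082, 1.57, -0.727]
force: [-1.8, -0.9, 5.3]
grip_width: 0.0436
```

Touching the floor; release.

Emit:
jog_arm --rows '[0,0,0,0,0,0,0.5,0,0,0,0,0,0,0.4,0,0,0,0,0,0,0.35,0,0,0,0,0,0,0.35,0,0,0.02,0,0,0,0.35,0,0,0.035,0,0,0,0.35,0,0,0.04,0,0,0,0.35,0,0.01,0.04,0,0,-2,0.3]'

```text
time_s: 21.32
ee_pos: [0.4995, -0.0933, 0.2155]
eef_rot: [-2.585, 1.57, 3.017]
force: [0.8, 0.4, 0.7]
grip_width: 0.0645
```

Emit:
jog_arm --rows '[0,0.03,0.015,0,0,-3,0.3,0,0.036,0,0,0,-3,0.26,0,0.038,0,0,0,-3,0.26,0,0.038,0,0,0,-3,0.26,0,0.038,0,0,0,-3,0.26,0,0.038,0,0,0,-3,0.26,0,0.038,0,0,0,-3,0.26,0,0.038,0,0,0,-3,0.26]'

```text
time_s: 21.98
ee_pos: [0.4996, 0.2033, 0.2292]
eef_rot: [2.063, 1.571, 0.961]
force: [1.1, -0.9, 0.4]
grip_width: 0.0698
```

Emit:
jog_arm --rows '[-0.002,0.038,0,0,0,-3,0.26,-0.002,0.035,0,0,0,0,0.26,-0.002,0.03,0,0,0,0,0.26,-0.002,0.02,0,0,0,0,0.26,0,0,0,0,0,0,0.26,0,0,0,0,0,0,0.26]'

```text
time_s: 22.48
ee_pos: [0.4916, 0.3248, 0.2287]
eef_rot: [-1.413, 1.57, -2.563]
force: [0.2, 0.6, -0.0]
grip_width: 0.0691
```

Run:
```python
from h import *
st(); snap('wrist','w10'); snap('scene','s10'); carrier('s10')
```

```text
{'time_s': 22.4833, 'ee_pos': [0.4916, 0.3248, 0.2287], 'eef_rot': [-1.4131, 1.57, -2.5633], 'force': [0.2308, 0.6272, -0.0423], 'grip_width': 0.0691, 'qpos': [0.5218, 0.3727, 1.3703, -0.0, 1.3994, 0.1012]}
s10 555 [ 0.5282 -0.0609] [0.1481 0.1465] 9.0 | [ 0.5243 -0.0629] [0.1523 0.1468] 8.5
```

View pics/w10.png

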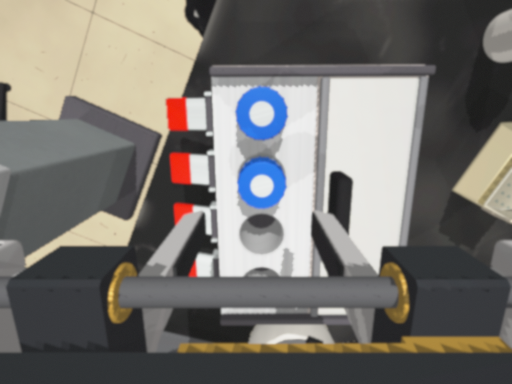

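View pics/s10.png

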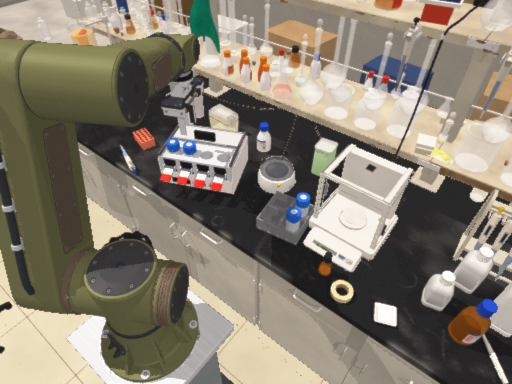

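Emit:
jog_arm --rows '[0.0008,0.0095,0,0,0,0,0.26,0,0,-0.01,0,0,0,0.26,0,0,-0.025,0,0,0,0.26,0,0,-0.025,0,0,0,0.26,0,0,-0.025,0,0,0,0.26,0,0,-0.01,0,0,0,0.26,0,0,0,0,0,0,0.26,0,0,0,0,0,0,0.26]'

```text
time_s: 23.25
ee_pos: [0.4931, 0.3337, 0.1346]
eef_rot: [1.863, 1.571, 0.711]
force: [-0.2, -0.2, 0.6]
grip_width: 0.0697
```

Emit:
jog_arm --rows '[0,0,0,0,0,0,0.6,0,0,0,0,0,0,0.9,0,0,0,0,0,0,0.9,0,0,0,0,0,0,0.9,0,0,0,0,0,0,0.9,0,0,0,0,0,0,0.9,0,0,0,0,0,0,0.9]'

```text
time_s: 23.83
ee_pos: [0.4929, 0.3339, 0.1346]
eef_rot: [1.711, 1.57, 0.559]
force: [-0.4, -0.9, 2.2]
grip_width: 0.0435
```

Emit:
jog_arm --rows '[0,0,0.01,0,0,0,0.9,0,0,0.015,0,0,0,0.9,0,0,0.025,0,0,0,0.9,0,0,0.025,0,0,0,0.9,0,0,0.03,0,0,0,0.9,0,0,0,0,0,0,0.9]'

```text
time_s: 24.33
ee_pos: [0.494, 0.3346, 0.2457]
eef_rot: [1.689, 1.563, 0.537]
force: [0.3, 0.5, -1.0]
grip_width: 0.0435
```

Emit:
jog_arm --rows '[0.003,-0.02,0,0,0,-2,0.9,0.005,-0.033,0,0,0,-2,0.9,0.007,-0.036,0,0,0,-2,0.9,0.007,-0.037,0,0,0,-2,0.9,0.007,-0.037,0,0,0,-2,0.9,0.007,-0.037,0,0,0,-2,0.9,0.007,-0.037,0,0,0,-2,0.9,0.007,-0.037,0,0,0,-2,0.9]'

```text
time_s: 25.0
ee_pos: [0.5426, 0.058, 0.2392]
eef_rot: [-1.716, 1.57, 3.135]
force: [0.9, 0.3, -2.0]
grip_width: 0.0435
```

Emit:
jog_arm --rows '[0.007,-0.03,0,0,0,0,0.9,0.006,-0.02,0,0,0,0,0.9,0.004,-0.01,0,0,0,0,0.9,0,0,0,0,0,0,0.9,0,0,0,0,0,0,0.9,0,0,0,0,0,0,0.9]'

```text
time_s: 25.5
ee_pos: [0.5596, 0.0011, 0.2391]
eef_rot: [-2.404, 1.57, 2.449]
force: [0.3, 0.7, -1.5]
grip_width: 0.0435
```

Run:
```python
from h import *
st(); snap('wrist','w11'); snap('scene','s11'); carrier('s11'); carrier('w11')
```

```text
{'time_s': 25.5, 'ee_pos': [0.5596, 0.0011, 0.2391], 'eef_rot': [-2.404, 1.5704, 2.4492], 'force': [0.2666, 0.6916, -1.5214], 'grip_width': 0.0435, 'qpos': [-0.0636, 0.2981, 1.4449, 0.0002, 1.399, -0.2045]}
s11 545 [ 0.5277 -0.061 ] [0.1499 0.1464] 8.2 | [ 0.524  -0.0631] [0.1529 0.1471] 8.5
w11 1793 [ 0.5287 -0.0492] [0.1446 0.1221] 8.6 | [ 0.5284 -0.0481] [0.1452 0.1226] 9.3
```

View pics/w11.png

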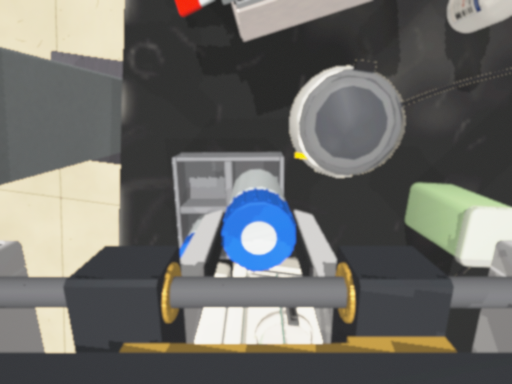

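Emit:
jog_arm --rows '[0.0017,-0.0195,0,0,0,0,0.9,0,0,-0.03,0,0,0,0.9,0,0,-0.035,0,0,0,0.9,0,0,-0.035,0,0,0,0.9,0,0,-0.025,0,0,0,0.9,0,0,-0.012,0,0,0,0.9,0,0,-0.013,0,0,0,0.9,0,0,0,0,0,0,0.9]'

```text
time_s: 26.27
ee_pos: [0.5608, -0.019, 0.0876]
eef_rot: [-1.821, 1.568, 3.032]
force: [-0.7, 0.5, -2.5]
grip_width: 0.0435
```

Emit:
jog_arm --rows '[0,0,-0.005,0,0,0,0.9,0,0,-0.0025,0,0,0,0.9,0,0,0,0,0,0,0.9,0,0,0,0,0,0,0.9]'

```text
time_s: 26.6
ee_pos: [0.5618, -0.0197, 0.0824]
eef_rot: [1.314, 1.57, -0.117]
force: [0.3, 0.6, -1.8]
grip_width: 0.0433
```

Emit:
jog_arm --rows '[0,0,-0.0025,0,0,0,0.9,0,0,0,0,0,0,0.9,0,0,0,0,0,0,0.9]'

```text
time_s: 26.85
ee_pos: [0.5618, -0.0198, 0.0798]
eef_rot: [1.314, 1.57, -0.117]
force: [-0.6, -0.2, 3.1]
grip_width: 0.0433
```

Emit:
jog_arm --rows '[0,0,0,0,0,0,0.5,0,0,0,0,0,0,0.4,0,0,0,0,0,0,0.35,0,0,0,0,0,0,0.35,0,0,0.02,0,0,0,0.35,0,0,0.035,0,0,0,0.35,0,0,0.04,0,0,0,0.35,0,0.01,0.04,0,0,2,0.3]'

```text
time_s: 27.52
ee_pos: [0.561, -0.0106, 0.2155]
eef_rot: [-1.621, 1.57, -3.019]
force: [0.6, 0.3, 0.2]
grip_width: 0.064
```

Emit:
jog_arm --rows '[-0.006,0.03,0.015,0,0,2,0.3,-0.008,0.035,0,0,0,2,0.26,-0.009,0.036,0,0,0,2,0.26,-0.009,0.036,0,0,0,2,0.26,-0.009,0.036,0,0,0,2,0.26,-0.009,0.036,0,0,0,2,0.26,-0.009,0.036,0,0,0,2,0.26,-0.009,0.036,0,0,0,0,0.26]'

```text
time_s: 28.18
ee_pos: [0.4927, 0.273, 0.2293]
eef_rot: [1.808, 1.571, 0.659]
force: [1.1, -0.2, 0.2]
grip_width: 0.0695
```

Emit:
jog_arm --rows '[-0.009,0.036,0,0,0,0,0.26,-0.009,0.035,0,0,0,0,0.26,-0.006,0.03,0,0,0,0,0.26,-0.003,0.02,0,0,0,0,0.26,0,0,0,0,0,0,0.26,0,0,0,0,0,0,0.26]'

```text
time_s: 28.68
ee_pos: [0.4661, 0.3928, 0.2287]
eef_rot: [-1.195, 1.57, -2.345]
force: [-0.1, -0.3, -0.2]
grip_width: 0.0696
```

Run:
```python
from h import *
st(); snap('wrist','w12'); snap('scene','s12'); carrier('s12')
```

```text
{'time_s': 28.6833, 'ee_pos': [0.4661, 0.3928, 0.2287], 'eef_rot': [-1.1949, 1.5701, -2.3452], 'force': [-0.1273, -0.2905, -0.1667], 'grip_width': 0.0696, 'qpos': [0.6402, 0.4195, 1.3059, -0.0001, 1.417, 0.2197]}
s12 493 [ 0.5273 -0.0611] [0.1475 0.1464] 8.8 | [ 0.5244 -0.0633] [0.1518 0.1472] 8.6
```

View pics/w12.png

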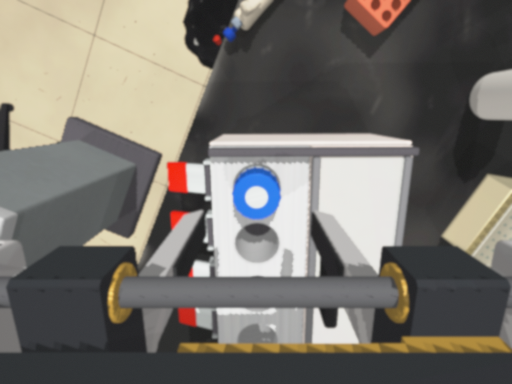

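View pics/s12.png

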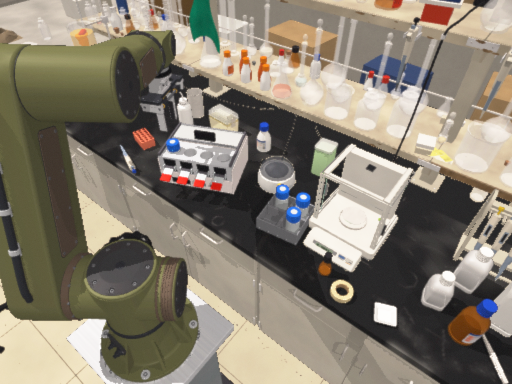

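Emit:
jog_arm --rows '[0.001,-0.0015,0,0,0,0,0.26,0,0,-0.01,0,0,0,0.26,0,0,-0.025,0,0,0,0.26,0,0,-0.025,0,0,0,0.26,0,0,-0.025,0,0,0,0.26,0,0,-0.01,0,0,0,0.26,0,0,0,0,0,0,0.26,0,0,0,0,0,0,0.26]'

```text
time_s: 29.45
ee_pos: [0.4678, 0.3906, 0.1347]
eef_rot: [1.759, 1.571, 0.606]
force: [0.3, -0.6, 0.1]
grip_width: 0.0695
```

Emit:
jog_arm --rows '[0,0,0,0,0,0,0.6,0,0,0,0,0,0,0.9,0,0,0,0,0,0,0.9,0,0,0,0,0,0,0.9,0,0,0,0,0,0,0.9,0,0,0,0,0,0,0.9,0,0,0,0,0,0,0.9]'

```text
time_s: 30.03
ee_pos: [0.4675, 0.3909, 0.1345]
eef_rot: [2.148, 1.571, 0.996]
force: [-1.9, -1.5, 3.6]
grip_width: 0.0434
```

Emit:
jog_arm --rows '[0,0,0.01,0,0,0,0.9,0,0,0.015,0,0,0,0.9,0,0,0.025,0,0,0,0.9,0,0,0.025,0,0,0,0.9,0,0,0.03,0,0,0,0.9,0,0,0,0,0,0,0.9]'

```text
time_s: 30.53
ee_pos: [0.4688, 0.3917, 0.2458]
eef_rot: [1.777, 1.562, 0.625]
force: [0.0, -0.4, -0.3]
grip_width: 0.0435
```

Emit:
jog_arm --rows '[0.001,-0.02,0,0,0,2,0.9,0.002,-0.033,0,0,0,3,0.9,0.002,-0.037,0,0,0,3,0.9,0.002,-0.037,0,0,0,3,0.9,0.002,-0.037,0,0,0,3,0.9,0.002,-0.037,0,0,0,3,0.9,0.002,-0.037,0,0,0,3,0.9,0.002,-0.037,0,0,0,3,0.9]'

```text
time_s: 31.2
ee_pos: [0.4822, 0.114, 0.2392]
eef_rot: [0.278, 1.571, -0.47]
force: [-0.0, -0.3, -1.1]
grip_width: 0.0438
```

Emit:
jog_arm --rows '[0.002,-0.037,0,0,0,3,0.9,0.002,-0.035,0,0,0,3,0.9,0.001,-0.03,0,0,0,0,0.9,0,-0.02,0,0,0,0,0.9,0,-0.01,0,0,0,0,0.9,0,0,0,0,0,0,0.9,0,0,0,0,0,0,0.9,0,0,0,0,0,0,0.9]'

```text
time_s: 31.87
ee_pos: [0.4875, -0.0151, 0.2392]
eef_rot: [2.441, 1.571, 1.796]
force: [0.2, 0.5, -2.0]
grip_width: 0.0439
```

Run:
```python
from h import *
st(); snap('wrist','w13'); snap('scene','s13'); carrier('s13'); carrier('w13')
```

```text
{'time_s': 31.8667, 'ee_pos': [0.4875, -0.0151, 0.2392], 'eef_rot': [2.4411, 1.5706, 1.7962], 'force': [0.2078, 0.4657, -1.9655], 'grip_width': 0.0439, 'qpos': [-0.1063, 0.1343, 1.643, 0.0002, 1.3643, -1.0322]}
s13 503 [ 0.5279 -0.061 ] [0.1486 0.1461] 8.3 | [ 0.5243 -0.063 ] [0.152  0.1466] 8.7
w13 1290 [ 0.5307 -0.0598] [0.1448 0.1447] 8.6 | [ 0.5307 -0.0597] [0.1454 0.1459] 8.5
```

View pics/w13.png

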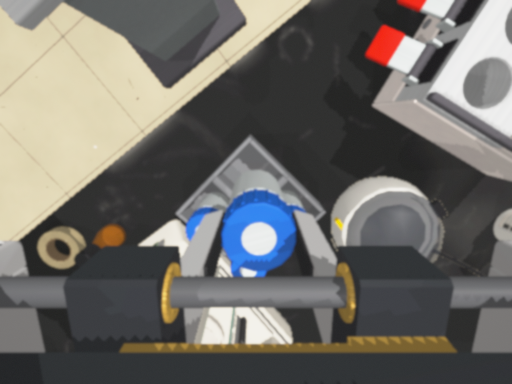

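Emit:
jog_arm --rows '[0.0016,-0.0143,0,0,0,0,0.9,0,0,-0.03,0,0,0,0.9,0,0,-0.035,0,0,0,0.9,0,0,-0.035,0,0,0,0.9,0,0,-0.025,0,0,0,0.9,0,0,-0.012,0,0,0,0.9,0,0,-0.013,0,0,0,0.9,0,0,0,0,0,0,0.9]'

```text
time_s: 32.63
ee_pos: [0.488, -0.0296, 0.0869]
eef_rot: [-2.638, 1.567, 3.0]
force: [0.2, 0.3, -2.1]
grip_width: 0.0432
```

Emit:
jog_arm --rows '[0,0,-0.005,0,0,0,0.9,0,0,-0.0025,0,0,0,0.9,0,0,0,0,0,0,0.9,0,0,0,0,0,0,0.9]'

```text
time_s: 32.97
ee_pos: [0.4894, -0.0304, 0.0822]
eef_rot: [0.512, 1.57, -0.134]
force: [-0.1, -0.4, -2.2]
grip_width: 0.0436
```

Emit:
jog_arm --rows '[0,0,-0.0025,0,0,0,0.9,0,0,0,0,0,0,0.9,0,0,0,0,0,0,0.9]'

```text
time_s: 33.22
ee_pos: [0.4894, -0.0307, 0.0797]
eef_rot: [0.331, 1.57, -0.315]
force: [0.1, -2.5, 2.6]
grip_width: 0.0432
```

Emit:
jog_arm --rows '[0,0,0,0,0,0,0.5,0,0,0,0,0,0,0.4,0,0,0,0,0,0,0.35,0,0,0,0,0,0,0.35,0,0,0.02,0,0,0,0.35,0,0,0.035,0,0,0,0.35,0,0,0.04,0,0,0,0.35,0,0.01,0.04,0,0,-2,0.3]'

```text
time_s: 33.88
ee_pos: [0.4886, -0.0212, 0.2156]
eef_rot: [-2.392, 1.57, -3.073]
force: [1.0, 0.0, 0.3]
grip_width: 0.0644
```

Emit:
jog_arm --rows '[0.003,0.03,0.025,0,0,-3,0.3,0.006,0.035,0.01,0,0,-3,0.26,0.007,0.036,0,0,0,-3,0.26,0.007,0.036,0,0,0,-3,0.26,0.007,0.036,0,0,0,-3,0.26,0.007,0.036,0,0,0,-3,0.26,0.007,0.03,0,0,0,-3,0.26,0.007,0.02,0,0,0,-3,0.26]'

```text
time_s: 34.55
ee_pos: [0.5399, 0.2413, 0.2489]
eef_rot: [-2.451, 1.57, 2.731]
force: [-0.8, 0.4, -0.2]
grip_width: 0.0695
```

Emit:
jog_arm --rows '[0.004,0.01,0,0,0,-3,0.26,0,0,0,0,0,0,0.26,0,0,0,0,0,0,0.26]'

```text
time_s: 34.8
ee_pos: [0.5439, 0.2485, 0.2487]
eef_rot: [-1.516, 1.57, -2.665]
force: [0.3, 0.7, -0.0]
grip_width: 0.0696
```

Run:
```python
from h import *
st(); snap('wrist','w14'); snap('scene','s14'); carrier('s14')
im,d,K,E=load('w14');P=pts(d,K,E)
m=(im.max(2)<70)&(abs(P[...,2]-.169)<.006)
n,l,s,ce=cv2.connectedComponentsWithStats(m.astype(np.uint8)); i=1+s[1:,4].argmax()
q=P[l==i]; print(s[i],q.mean(0),cv2.minAreaRect(q[:,:2].astype(np.float32)))
im,d,K,E=load('s14');P=pts(d,K,E)
hsv=cv2.cvtColor(im,cv2.COLOR_RGB2HSV)
m=(abs(hsv[...,0].astype(int)-108)<14)&(hsv[...,1]>130)&(abs(P[...,2]-.105)<.004)&(P[...,0]<.7)
n,l,s,ce=cv2.connectedComponentsWithStats(m.astype(np.uint8))
for i in range(1,n):
    if s[i,4]>15: print('cap',s[i,4],np.round(P[l==i].mean(0),4))
```

```text
{'time_s': 34.8, 'ee_pos': [0.5439, 0.2485, 0.2487], 'eef_rot': [-1.5157, 1.57, -2.6653], 'force': [0.3301, 0.7355, -0.0467], 'grip_width': 0.0696, 'qpos': [0.3673, 0.3817, 1.3122, -0.0001, 1.4485, -0.0539]}
s14 417 [ 0.5273 -0.0611] [0.148  0.1455] 8.8 | [ 0.5245 -0.0629] [0.1518 0.1465] 8.5
[ 315   69   18   90 1264] [0.56821997 0.33580874 0.16931001] ((0.5692875385284424, 0.3348187208175659), (0.011617358773946762, 0.0757283866405487), 24.560428619384766)
cap 66 [ 0.5559 -0.0228  0.1039]
cap 80 [ 0.5668 -0.095   0.1043]
cap 87 [ 0.4862 -0.0341  0.1042]
cap 96 [ 0.4963 -0.106   0.1041]
```

View pics/w14.png

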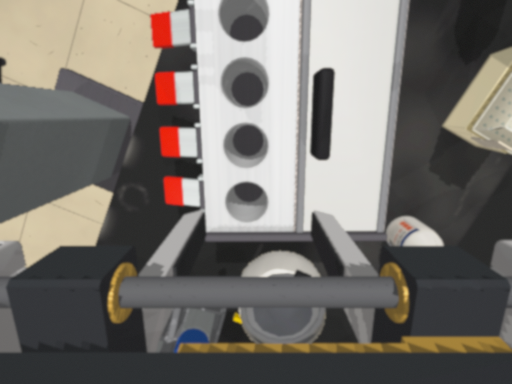

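View pics/s14.png

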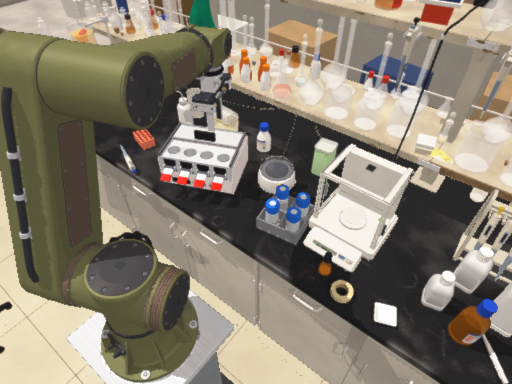

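Emit:
jog_arm --rows '[0.0086,0.029,0,0,0,0,0.26,0.0085,0.029,0,0,0,0,0.26,0.0085,0.0285,0,0,0,0,0.26,0,0,0,0,0,0,0.26,0,0,-0.02,0,0,0,0.26,0,0,-0.03,0,0,0,0.26,0,0,0,0,0,0,0.26]'

```text
time_s: 35.48
ee_pos: [0.5682, 0.3331, 0.1939]
eef_rot: [-1.494, 1.563, -2.646]
force: [-0.7, 0.2, -1.3]
grip_width: 0.0696
```

Emit:
jog_arm --rows '[0,0,-0.03,0,0,0,0.26,0,0,-0.018,0,0,0,0.26,0,0,0,0,0,0,0.26,0,0,0,0,0,0,0.26]'

```text
time_s: 35.82
ee_pos: [0.5699, 0.3343, 0.1523]
eef_rot: [-1.367, 1.571, -2.519]
force: [0.0, 0.3, 0.0]
grip_width: 0.0694
```

Emit:
jog_arm --rows '[0,0,0,0,0,0,0.7,0,0,0,0,0,0,1,0,0,0,0,0,0,1,0,0,0,0,0,0,1,0,0,0,0,0,0,1,0,0,0,0,0,0,1,0,0,0,0,0,0,1,0,0,0,0,0,0,1]'

```text
time_s: 36.48
ee_pos: [0.5697, 0.335, 0.1512]
eef_rot: [-1.304, 1.571, -2.456]
force: [0.4, -0.1, -0.1]
grip_width: 0.0197
```

Emit:
jog_arm --rows '[0,0,0,0,0,0,1,0,0,0,0,0,0,1,0,0,0,0,0,0,1,0,0,0,0,0,0,1]'

```text
time_s: 36.82
ee_pos: [0.5695, 0.3349, 0.1512]
eef_rot: [-1.533, 1.57, -2.685]
force: [-3.7, -1.1, 1.4]
grip_width: 0.0138
```

Emit:
jog_arm --rows '[-0.0114,-0.0051,0,0,0,0,1,-0.0114,-0.0051,0,0,0,0,1,-0.0114,-0.0051,0,0,0,0,1,-0.0114,-0.0051,0,0,0,0,1,-0.0114,-0.0051,0,0,0,0,1,-0.0114,-0.0051,0,0,0,0,1,-0.0114,-0.0051,0,0,0,0,1,-0.0091,-0.0041,0,0,0,0,1]'

```text
time_s: 37.48
ee_pos: [0.4807, 0.2947, 0.1511]
eef_rot: [1.036, 1.57, -0.116]
force: [3.5, -1.3, -2.3]
grip_width: 0.0137
```

Emit:
jog_arm --rows '[-0.0027,-0.0012,0,0,0,0,1,-0.0014,-0.0006,0,0,0,0,1,0,0,0,0,0,0,1,0,0,0,0,0,0,1]'

```text
time_s: 37.82
ee_pos: [0.4784, 0.2936, 0.1512]
eef_rot: [1.439, 1.567, 0.287]
force: [12.1, 2.3, -6.2]
grip_width: 0.0141
```

Emit:
jog_arm --rows '[0,0,0,0,0,0,0.75,0,0,0,0,0,0,0.7,0,0,0,0,0,0,0.6,0,0,0,0,0,0,0.5,0,0,0.02,0,0,0,0.5,0,0,0.04,0,0,0,0.4,0,-0.02,0.04,0,0,0,0.4,0,-0.03,0.02,0,0,0,0.4]'

```text
time_s: 38.48
ee_pos: [0.4769, 0.246, 0.2725]
eef_rot: [1.652, 1.566, 0.502]
force: [1.2, 0.2, 0.5]
grip_width: 0.0564
```

Emit:
jog_arm --rows '[0,-0.035,0.01,0,0,0,0.3,0,0,0,0,0,0,0.3,0,0,0,0,0,0,0.3]'

```text
time_s: 38.73
ee_pos: [0.477, 0.2089, 0.2793]
eef_rot: [1.587, 1.569, 0.433]
force: [-0.0, 1.2, -0.3]
grip_width: 0.0652
```

Run:
```python
from h import *
st(); snap('wrist','w15'); snap('scene','s15'); snap('side','sd15'); carrier('s15')
im,d,K,E=load('w15');P=pts(d,K,E)
m=(im.max(2)<70)&(abs(P[...,2]-.169)<.006)
n,l,s,ce=cv2.connectedComponentsWithStats(m.astype(np.uint8)); i=1+s[1:,4].argmax()
q=P[l==i]; print(s[i],q.mean(0),cv2.minAreaRect(q[:,:2].astype(np.float32)))
```

```text
{'time_s': 38.7333, 'ee_pos': [0.477, 0.2089, 0.2793], 'eef_rot': [1.5866, 1.5691, 0.4325], 'force': [-0.006, 1.1588, -0.295], 'grip_width': 0.0652, 'qpos': [0.3423, 0.1856, 1.4915, 0.0002, 1.4628, -0.0744]}
s15 422 [ 0.5272 -0.0606] [0.1469 0.1468] 8.8 | [ 0.5242 -0.063 ] [0.1523 0.1466] 8.6
[ 287   64   14   82 1015] [0.47768395 0.29461785 0.16944024] ((0.47835153341293335, 0.2937867343425751), (0.011896535754203796, 0.07604771852493286), 24.214820861816406)
```

View pics/w15.png

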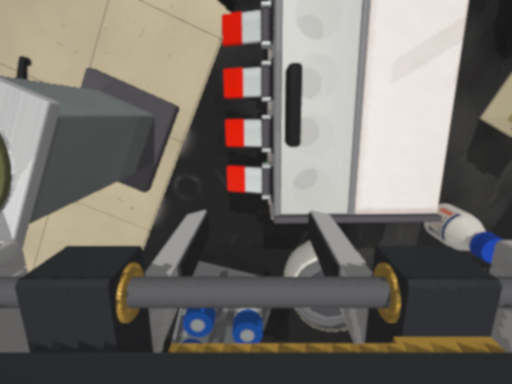

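View pics/sd15.png

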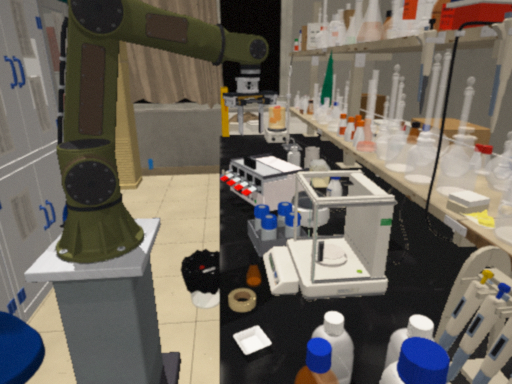

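```bash
python3 -c "
from h import *
print(ctrl.hand_in())"
```

```text
the job is handed in; nothing more can be done
None
```

The job is done and handed in at about 39 s of the 208 s allowed. All four vessels were present. I slid the cover open to its stop and pressed all four levers. I then lifted each vessel straight out, stood it in its own carrier bay and slid the cover shut.

**Vessels:** the last pictures show four upright caps in the carrier, about 104 mm above the bench (105 mm expected). The wells were empty when I checked just before shutting the cover.

**Cover:** it travelled 99.7 mm back by camera and 100 mm by the arm. The force rose to about 12 N at the front stop.

**Carrier:** it was about 14 mm from its earlier position when I looked after placing the first vessel. I took this as the announced knock, though I can't rule out that my release moved it. I re-measured it before each later placing, and it has stayed put and stands flat on the bench.

**Bystanders:** the tape roll and dropper bottle look unmoved by eye in the side camera's first and last pictures. I did not measure their positions.

**Forces:** the first lever press peaked at about 58 N on the fingertips at its stop. That is under the 120 N wrist limit, and the arm and gripper body touched nothing that I could see.

No check failed. The scene and wrist cameras disagreed by 2 to 3 mm on the carrier's position, well inside the 9 mm bay clearance.

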